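# Open the spray intake

### The arm

A 6-joint arm with a two-finger parallel gripper is mounted at the origin on the work surface. World frame = base frame: x ahead of the robot, y to its left, z up, the work surface at z = 0. Lengths are in m, angles in degrees, forces in N, time in s.
With the tool pointing down it reaches from about 0.25 to 0.725 m from the base axis. Payload 9.7 kg.
Tool frame: the origin (TCP) lies where the fingers leave the gripper's body, on its centre line; the fingertips stand 73 mm ahead of it and the grasp point (between the pads) lies 54 mm ahead of it; y points along the fingers, x is the direction in which the jaws open and shut, and the axes are right-handed (so a half turn about y gives the same grasp; the last joint's range is limited). The gripper opens to 85 mm and grips with 20 to 120 N. Pads are 22 mm wide; open, the fingers measure 114 mm over their backs; the gripper's body (76 mm by 85 mm) begins 54 mm behind the grasp point. The pads swing forward as they close: fully open they stand 13 mm farther back than shut.
Start: joints at [-69.213, 4.979, 10.078, 95.1, 0, 90], TCP at [0.195, -0.514, 0.304] pointing down, gripper open.
Joint ranges: [-179.16, 179.16], [-48.56, 103.87], [-65.8, 70.77], [-126.05, 130.52], [-82.76, 87.17], [-180, 180]. Speed limits (degrees/s): [127.2, 127.2, 147.25, 180, 180, 180].

### API

Orientations are given as [roll, pitch, yaw] about the fixed x, y, z axes, in that order (R = Rz(yaw) Ry(pitch) Rx(roll)).
In Python, from workcell import sensors, imaging, bot, models gives the robot as it stands.
- The arm moves only by the tool arm_command, never from a script. Its argument "rows" is one flat list of numbers, 7 for each row, row after row: the shift along the tool's x, y, z in cm, then the turn, a rotation vector about the tool's x, y, z in degrees, then the gripper's target within -1 to 1 (fully open at 1, half-way at 0, shut at -1). A call has 1 to 12 rows; each row is the pose to reach, as a shift and turn from the pose commanded when the call began, along the tool's axes at that moment; what a row does not reach only later rows make up. A row lasts 1/12 s, in which the tool goes at most 41.7 mm and 7.16 degrees, less where a joint would pass 70% of its speed; a pose out of reach is approached as far as the arm can. A call with a gripper value outside its range is refused whole. The fingers move at their own pace and stop on an object; "force" is the grip in N (left out, the last holds). Time passes only in rows, so rows that repeat a pose let the fingers close. It gives the time, the measured TCP pose, the force and the opening at its end, in the units of the state.
- sensors.get_obs(): the state, without advancing time (a new reading comes with each control period).
- imaging.camera(name): name is "side" or "top" or "wrist"; returns a dict with "pixels" (480x640x3 uint8, blue, green, red), "z_map" (480x640 float32, m along the optical axis (not along the pixel's ray), 0 where there is no reading), "camera_matrix" (3x3 intrinsics, pixels), "D" ([k1, k2, p1, p2, k3] as OpenCV has them; the pictures are not rectified), "world_from_camera" (4x4, takes a point from camera to world coordinates). Camera axes: x right, y up, looking along -z (the intrinsics and any distortion apply to the point x, -y, -z); pixel columns grow to the right and rows downward; lengths in m; the calibration is good to about 2 mm. A picture is of the moment at which its call begins.
- bot.job_done(): hands the job in, once; it reports no verdict.
Trained networks look in the newest picture that a camera, given by its name, has taken for a name from the list of things; names that differ only in an ending like _2 or _b are one class to them, and where a whole thing is asked for, a point or a joint stands for the part that bears it (a point fixed in the world has none). Each returns a list of dicts, best first, with "conf" (0 to 1); they miss things now and then, are a little off and sometimes report something else, mostly with a low value. They report only what shows in the picture. A call takes as long as a camera call. They do not tell look-alikes from the thing itself.
- models.search_frame(thing, camera): "extent" ([centre column, centre row, width, height] in pixels, round what is visible of it).
- models.spot_point(thing, camera): "location" ([column, row] in pixels: a listed point, or the origin of a listed thing).
The state is a dict: "time": time; "q": joint angles; "qd": joint speeds; "joint_efforts": joint torques, N m; "ee_pos": TCP position; "tcp_rot": TCP orientation; "wrist_force": force on the tool from outside, world axes, zero at the start; "torque": the same for the moment, N m; "opening": finger opening in m.
Only numpy, scipy, OpenCV 4.12 (cv2) and the standard library are available. Lean on these libraries where they do the work, as an engineer would, in place of code of your own. Each camera call takes 0.05 s, during which the arm holds its last target.

### The job

We are about to spray a model at this hobby bench, so open the widest of the three suction intakes: slide its shutter grip straight away from the round mouth until it is fully home against the end stop, then let go of it. Leave the shutters of the two smaller intakes just as they are set.

Things in the scene. Friction and masses are not known exactly. Their poses are not given: they have to be found in the camera images.
- wide_shutter (a joint): how far the widest intake's shutter is open, in m: 0 = shut (grip nearest the mouth), 0.085 = fully open (grip against the end stop farthest from the mouth). It slides stiffly (about 2 N) and stays where it is left.
- wide_grip (a point): centre (38 mm above the bench) of the widest intake's black grip, an upright block 24 x 24 x 40 mm on a fixed housing 227 x 104 x 18 mm with an 80 mm round mouth. z up; x level along the track to the mouth: the shutter opens along -x. Shut, the mouth's collar (30 mm above the bench) begins 22 mm ahead of this point; nothing tall is within 35 mm beside it (y).
- mid_grip (a point): the same point and axes for the same-sized grip of the middle-sized intake (housing 177 x 79 x 18 mm, mouth 55 mm across, travel 60 mm); leave it as it is.
- narrow_grip (a point): the same point and axes for the same-sized grip of the narrowest intake (housing 137 x 59 x 18 mm, mouth 35 mm across, travel 40 mm); leave it as it is.
Not all that is in view belongs to the job. What is shaped like the part that bears wide_shutter but blue or yellow is not meant.

How it is judged:
By the outcome, as a careful person would: the job done as asked, in the order asked, and still so for the second after the job is handed in, with the robot touching nothing.
It also fails if it takes over 29 s, if anything falls off the work surface, if the arm or the gripper's body presses on something with over 40 N, if the wrist force passes 120 N, or if a joint passes its speed limit or range.

## Working session

There is one attempt and no reset: what is moved stays moved. The work goes in short steps, Python scripts to look and compute and a tool call to move; the robot and the scene stay as the last step left them, time stands still between calls to the robot, and variables do not carry over. Pictures are saved under pics/ and viewed, and the job is handed in when it is done.

Besides the shell and the picture viewer there is one more tool, called after "Call:" as name(argument=value, ...) on one line, values as JSON. arm_command: Moves the arm, as the interface text tells. Its arguments: {"type":"object","properties":{"rows":{"type":"array","items":{"type":"number"}},"force":{"type":"number"}},"required":["rows"]}

```bash
mkdir -p pics; cat > h.py <<'E'
from workcell import sensors, imaging, bot, models
import numpy as np, cv2
def snap(n,f):
    c=imaging.camera(n); cv2.imwrite(f'pics/{f}.png',c['pixels']); return c
def pt(c,u,v,z=None):
    K=np.array(c['camera_matrix']);D=np.array(c['D'],float);T=np.array(c['world_from_camera'])
    x,y=cv2.undistortPoints(np.array([[[u,v]]],float),K,D)[0,0]
    d=np.array([x,-y,-1.])
    if z is None:
        p=d*c['z_map'][int(round(v)),int(round(u))]
    else:
        w=T[:3,:3]@d; p=d*(z-T[2,3])/w[2]
    return T[:3,:3]@p+T[:3,3]
E
python3 - <<'E'
from h import *
print(sensors.get_obs())
for n in ['top','side','wrist']:
    c=snap(n,n+'1')
    for t in ['wide_shutter','wide_grip','mid_grip','narrow_grip']:
        for r in models.spot_point(t,n)[:4]:
            u,v=r['location']; print(n,t,np.round([u,v],1),round(r['conf'],2),pt(c,u,v,.038).round(3),pt(c,u,v).round(3) if 0<=u<639 and 0<=v<479 else '')
    print(models.search_frame('wide_shutter',n)[:4])
E
```

```text
{'time': 0.0, 'q': array([-6.92145936e+01,  5.01119157e+00,  1.00356532e+01,  9.51003635e+01,
       -8.13750098e-04,  8.99989808e+01]), 'qd': array([ 0.0258169 ,  0.02714744, -0.05425486, -0.00734863, -0.08468722,
       -0.11099392]), 'joint_efforts': array([ 6.74944895e-04, -5.20384240e+01,  4.64806759e+01,  1.62789132e-02,
        1.37580153e-05, -7.06571655e-06]), 'ee_pos': array([ 0.19512824, -0.51408163,  0.30319287]), 'tcp_rot': array([-9.00008124e+01,  7.59019483e-02, -6.92135743e+01]), 'wrist_force': array([-0.21210587, -0.46863983, -0.18535571]), 'torque': array([ 0.01623155, -0.0018653 , -0.04993378]), 'opening': 0.08514197789298358}Traceback (most recent call last):
  File "<stdin>", line 6, in <module>
ValueError: it knows: mid_grip, narrow_grip, wide_grip
```

```bash
python3 - <<'E'
from h import *
for n in ['top','side','wrist']:
    c=snap(n,n+'1')
    for t in ['wide_grip','mid_grip','narrow_grip']:
        for r in models.spot_point(t,n)[:4]:
            u,v=r['location']; print(n,t,np.round([u,v],1),round(r['conf'],2),pt(c,u,v,.038).round(3),pt(c,u,v).round(3) if 0<=u<639 and 0<=v<479 else '')
    for t in ['wide_shutter','wide_grip']:
        try: print(t,models.search_frame(t,n)[:4])
        except Exception as e: print(e)
E
```

```text
top wide_grip [488.6 197.9] 0.95 [ 0.512 -0.461  0.038] [ 0.507 -0.453  0.059]
top wide_grip [381.7 172.3] 0.75 [ 0.573 -0.226  0.038] [ 0.566 -0.223  0.06 ]
top wide_grip [440.6 318.7] 0.56 [ 0.251 -0.341  0.038] [ 0.251 -0.335  0.059]
top mid_grip [272.  192.7] 0.5 [0.529 0.016 0.038] [0.524 0.014 0.059]
top narrow_grip [171.8 178.6] 0.85 [0.564 0.236 0.038] [0.558 0.229 0.06 ]
wide_shutter [{'extent': [428.9, 298.5, 36.3, 54.2], 'conf': 0.94}, {'extent': [478.6, 183.7, 36.8, 51.5], 'conf': 0.87}, {'extent': [374.6, 156.9, 34.9, 48.8], 'conf': 0.68}]
wide_grip [{'extent': [427.1, 299.4, 39.3, 58.3], 'conf': 0.93}, {'extent': [373.2, 155.9, 36.3, 54.0], 'conf': 0.75}, {'extent': [479.1, 181.8, 35.6, 56.7], 'conf': 0.59}]
side wide_grip [399.5 171.4] 0.94 [ 0.25  -0.336  0.038] [ 0.251 -0.326  0.046]
side wide_grip [302.1 127.2] 0.71 [ 0.516 -0.461  0.038] [ 0.513 -0.448  0.048]
side wide_grip [258.  186.5] 0.65 [ 0.575 -0.222  0.038] [ 0.572 -0.215  0.045]
side mid_grip [247.7 268.7] 0.83 [0.536 0.012 0.038] [0.534 0.018 0.047]
side narrow_grip [201.2 362.7] 0.61 [0.565 0.226 0.038] [0.557 0.235 0.062]
wide_shutter [{'extent': [241.7, 187.0, 52.7, 22.8], 'conf': 0.98}, {'extent': [380.2, 174.7, 53.3, 26.4], 'conf': 0.79}, {'extent': [289.4, 128.3, 42.0, 20.7], 'conf': 0.75}]
wide_grip [{'extent': [239.9, 187.1, 50.9, 22.8], 'conf': 0.95}, {'extent': [288.2, 129.9, 43.3, 21.2], 'conf': 0.95}, {'extent': [383.6, 172.6, 52.2, 21.1], 'conf': 0.83}]
wrist wide_grip [161.8  91.7] 0.66 [ 0.245 -0.339  0.038] [ 0.246 -0.348  0.059]
wide_shutter [{'extent': [173.9, 54.8, 77.3, 106.6], 'conf': 0.59}]
wide_grip [{'extent': [172.6, 55.5, 79.3, 110.9], 'conf': 0.87}]
```

View pics/top1.png

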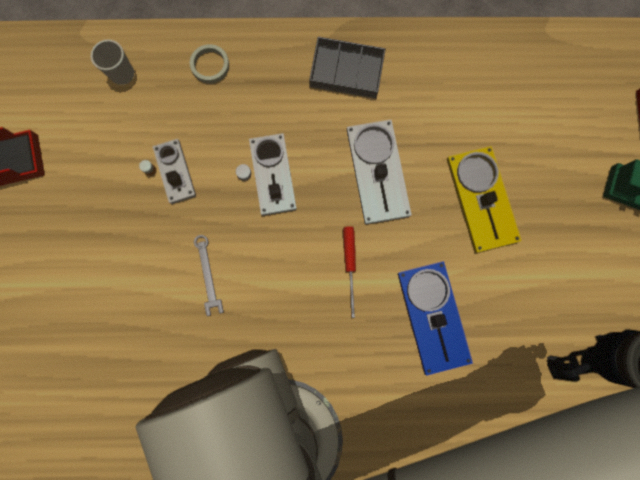

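View pics/side1.png

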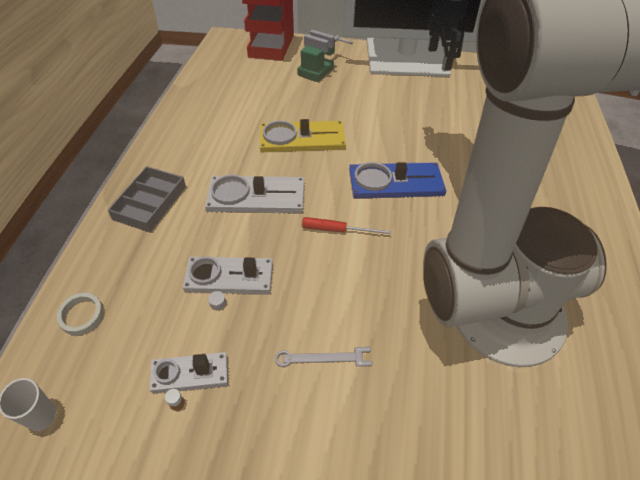

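View pics/wrist1.png

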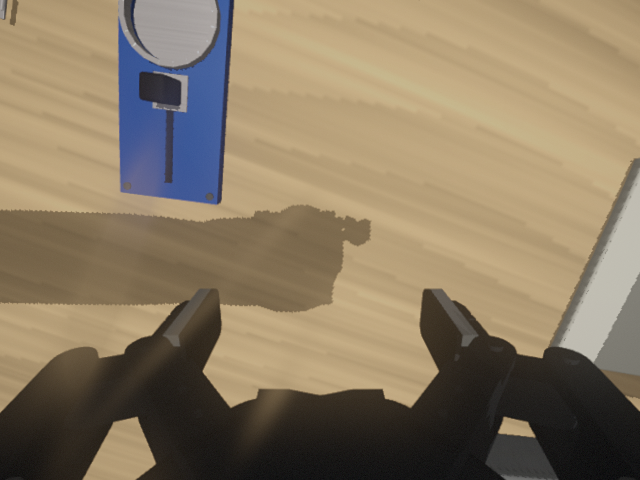

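Top view: the white widest housing is at about (378,172), with its mouth at (373,146) and its grip at (381,171), near shut. The blue and yellow ones are decoys. Next I'll measure the axis and the grip.

```bash
cat > m.py <<'E'
from h import *
def cloud(c,u0,u1,v0,v1):
    vv,uu=np.mgrid[v0:v1,u0:u1]
    K=np.array(c['camera_matrix']);D=np.array(c['D'],float);T=np.array(c['world_from_camera'])
    xy=cv2.undistortPoints(np.stack([uu.ravel(),vv.ravel()],1).astype(float)[:,None],K,D)[:,0]
    z=c['z_map'][v0:v1,u0:u1].ravel()
    P=np.c_[xy[:,0]*z,-xy[:,1]*z,-z]@T[:3,:3].T+T[:3,3]
    return P[z>0]
E
python3 - <<'E'
from m import *
for n,b in [('top',(335,422,112,232)),('side',(195,315,165,220))]:
    c=imaging.camera(n); P=cloud(c,*b)
    H=P[(P[:,2]>.010)]
    print(n,np.histogram(P[:,2],bins=np.arange(-.01,.08,.005)))
    r=cv2.minAreaRect(H[:,:2].astype(np.float32)); print(r); print(cv2.boxPoints(r).round(4))
    G=P[P[:,2]>.045]; print('grip',len(G),G.mean(0),G.min(0),G.max(0)); print(cv2.minAreaRect(G[:,:2].astype(np.float32)))
    R=P[(P[:,2]>.026)&(P[:,2]<.034)]; print('collar',R.min(0),R.max(0),R.mean(0))
E
```

```text
top (array([  15, 2450, 3231,  170,  859, 2426,  734,  197,  160,   13,   10,
         10,   16,   95,   17,    0,    0]), array([-0.01 , -0.005,  0.   ,  0.005,  0.01 ,  0.015,  0.02 ,  0.025,
        0.03 ,  0.035,  0.04 ,  0.045,  0.05 ,  0.055,  0.06 ,  0.065,
        0.07 ,  0.075]))
((0.5740326046943665, -0.19789087772369385), (0.24384555220603943, 0.15622156858444214), 8.850054740905762)
[[ 0.4415 -0.1395]
 [ 0.4656 -0.2938]
 [ 0.7065 -0.2563]
 [ 0.6825 -0.102 ]]
grip 138 [ 0.57410657 -0.22231525  0.05700684] [ 0.56237131 -0.23516893  0.04554746] [ 0.58808413 -0.20987885  0.06385581]
((0.5759707689285278, -0.22261838614940643), (0.025980472564697266, 0.024466417729854584), 6.930346965789795)
collar [ 0.44364503 -0.25699505  0.02601862] [ 0.68921041 -0.14691165  0.0338834 ] [ 0.63169243 -0.20960218  0.02984936]
side (array([   0,  970, 2212,  172,  562, 1605,  543,  191,  163,   19,   18,
         20,   14,   71,   13,    0,    0]), array([-0.01 , -0.005,  0.   ,  0.005,  0.01 ,  0.015,  0.02 ,  0.025,
        0.03 ,  0.035,  0.04 ,  0.045,  0.05 ,  0.055,  0.06 ,  0.065,
        0.07 ,  0.075]))
((0.5675894021987915, -0.20625749230384827), (0.2576281428337097, 0.1478988230228424), 8.827561378479004)
[[ 0.429  -0.153 ]
 [ 0.4516 -0.2991]
 [ 0.7062 -0.2596]
 [ 0.6835 -0.1134]]
grip 118 [ 0.5724437  -0.22149097  0.05595477] [ 0.55997193 -0.23657797  0.04510572] [ 0.58534396 -0.21114127  0.0626191 ]
((0.5731375813484192, -0.22386617958545685), (0.024593936279416084, 0.024757711216807365), 6.918248176574707)
collar [ 0.42895282 -0.26152679  0.02604545] [ 0.68882894 -0.15087958  0.0337675 ] [ 0.62912364 -0.21093957  0.02985535]
```

```bash
python3 - <<'E'
from m import *
for n,b in [('top',(335,422,112,232)),('side',(195,315,165,220))]:
    c=imaging.camera(n); P=cloud(c,*b)
    H=P[(P[:,2]>.012)&(P[:,2]<.024)]
    a0=np.deg2rad(8.)
    q=H[:,:2]-[.57,-.223]
    l=q@[np.cos(a0),np.sin(a0)]; w=q@[-np.sin(a0),np.cos(a0)]
    H=H[(abs(w)<.062)&(l>-.13)&(l<.15)]
    r=cv2.minAreaRect(H[:,:2].astype(np.float32)); print(n,r)
    # edge fits
    q=H[:,:2]-[.57,-.223];l=q@[np.cos(a0),np.sin(a0)]; w=q@[-np.sin(a0),np.cos(a0)]
    for s in (1,-1):
        E=[]
        for k in np.arange(-.1,.1,.005):
            m=(l>=k)&(l<k+.005)
            if m.sum()>5: E.append((k+.0025,s*np.max(s*w[m])))
        E=np.array(E); p=np.polyfit(*E.T,1); res=E[:,1]-np.polyval(p,E[:,0]); k=abs(res)<.003; p=np.polyfit(*E[k].T,1); print('edge',s,p,8+np.degrees(np.arctan(p[0])))
    print('l',np.percentile(l,[0.3,99.7]))
    R=P[(P[:,2]>.027)&(P[:,2]<.034)&(P[:,0]>.575)][:,:2]
    print('collar',cv2.minEnclosingCircle(R.astype(np.float32)))
E
```

```text
top ((0.5849782824516296, -0.22149135172367096), (0.22870871424674988, 0.10554421693086624), 9.276859283447266)
edge 1 [0.02033837 0.05098281] 9.165141905098698
edge -1 [ 0.01900591 -0.05229491] 9.088827589801767
l [-0.09911221  0.12772867]
collar ((0.6336871981620789, -0.21023456752300262), 0.05585267394781113)
side ((0.5853338837623596, -0.22275784611701965), (0.22713623940944672, 0.11034645885229111), 10.343579292297363)
edge 1 [0.02231841 0.05034234] 9.278538357824997
edge -1 [ 0.09255177 -0.04840308] 13.287761855775342
l [-0.0983626  0.1271442]
collar ((0.6320511698722839, -0.21413554251194), 0.05697436258196831)
```

Call:
arm_command(rows=[-13.7,8,45.7,0,11.6,0,1,-13.7,8,45.7,0,11.6,0,1,-13.7,8,45.7,0,11.6,0,1,-13.7,8,45.7,0,11.6,0,1,-13.7,8,45.7,0,11.6,0,1,-13.7,8,45.7,0,11.6,0,1,-13.7,8,45.7,0,11.6,0,1,-13.7,8,45.7,0,11.6,0,1,-13.7,8,45.7,0,11.6,0,1,-13.7,8,45.7,0,11.6,0,1,-13.7,8,45.7,0,11.6,0,1,-13.7,8,45.7,0,11.6,0,1])

```text
time: 2.15
ee_pos: [0.576, -0.2214, 0.2229]
tcp_rot: [-90.0, 0.0, -80.7]
wrist_force: [0.6, -0.3, 1.2]
opening: 0.0854
```

```bash
python3 - <<'E'
from m import *
c=snap('wrist','wrist2')
for r in models.spot_point('wide_grip','wrist')[:3]:
    u,v=r['location']; print(u,v,r['conf'],pt(c,u,v,.038).round(4))
P=cloud(c,0,640,0,480); G=P[(P[:,2]>.05)&(P[:,2]<.066)]; 
G=G[(abs(G[:,0]-.574)<.03)&(abs(G[:,1]+.223)<.03)]
print(len(G),G.mean(0),cv2.minAreaRect(G[:,:2].astype(np.float32)))
o=sensors.get_obs();print(o['ee_pos'],o['tcp_rot'],o['wrist_force'])
E
```

```text
320.5 231.2 0.87 [ 0.5736 -0.2234  0.038 ]
574.2 341.2 0.55 [ 0.5099 -0.4611  0.038 ]
1072 [ 0.575536   -0.22629482  0.05816527] ((0.5745492577552795, -0.22659558057785034), (0.02385113574564457, 0.023570533841848373), 9.333596229553223)
[ 0.57626217 -0.22083808  0.22191301] [-90.07581091   0.09041478 -80.56866572] [-1.02438755 -0.53632798 -0.40039635]
```

View pics/wrist2.png

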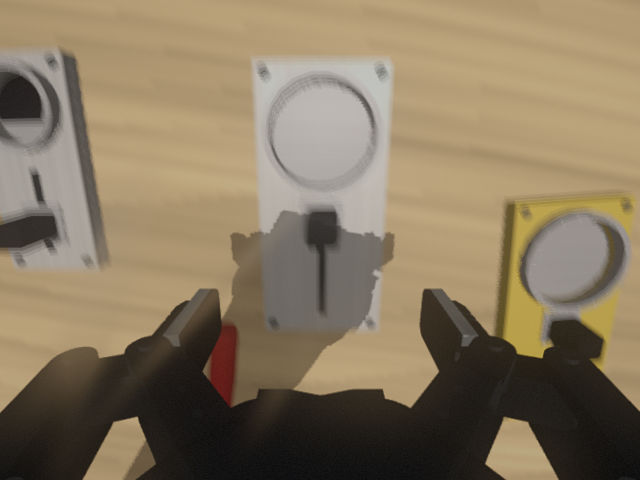

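The wrist view shows the grip at (322,228), lined up with the slot and centred between the fingers. The measured yaw of 9.3° matches. Now I'll descend and grip.

Call:
arm_command(rows=[0.3,3,-0.25,0,0,0,0.6,0.3,6,-0.25,0,0,0,0.6,0.3,9,-0.25,0,0,0,0.6,0.3,11,-0.25,0,0,0,0.6,0.3,12.2,-0.25,0,0,0,0.6,0.3,12.2,-0.25,0,0,0,0.6], force=30)

```text
time: 2.75
ee_pos: [0.5704, -0.2273, 0.0992]
tcp_rot: [-90.2, 0.1, -80.8]
wrist_force: [-1.3, 0.7, -0.5]
opening: 0.0682
```

Call:
arm_command(rows=[0,0,0,0,0,0,-1,0,0,0,0,0,0,-1,0,0,0,0,0,0,-1,0,0,0,0,0,0,-1,0,0,0,0,0,0,-1,0,0,0,0,0,0,-1,0,0,0,0,0,0,-1,0,0,0,0,0,0,-1], force=30)

```text
time: 3.42
ee_pos: [0.5724, -0.2255, 0.1042]
tcp_rot: [-89.8, 0.2, -80.7]
wrist_force: [-3.8, 13.5, 10.6]
opening: 0.0233
```

```bash
python3 - <<'E'
from m import *
for i in range(3):
    c=snap('wrist','wrist3')
    o=sensors.get_obs();print(o['ee_pos'],o['tcp_rot'],o['wrist_force'],o['torque'],o['opening'])
snap('side','side3')
E
```

```text
[ 0.57236561 -0.22545467  0.10422746] [-89.84376254   0.15924608 -80.71201015] [-3.77163932 12.9820029  10.8378049 ] [ 2.54661272  0.67882285 -0.0143148 ] 0.02368241383991938
[ 0.57235876 -0.22545436  0.10421259] [-89.84749333   0.16051143 -80.71148339] [-3.23130676 13.70870269  9.30925716] [ 2.4822862   0.67812596 -0.01887433] 0.02318087284239091
[ 0.57235218 -0.22548039  0.10426072] [-89.84437516   0.15816299 -80.71358868] [-4.01310447 13.32793024  9.63767653] [ 2.52475734  0.67897271 -0.03724446] 0.023385143646316234
```

View pics/wrist3.png

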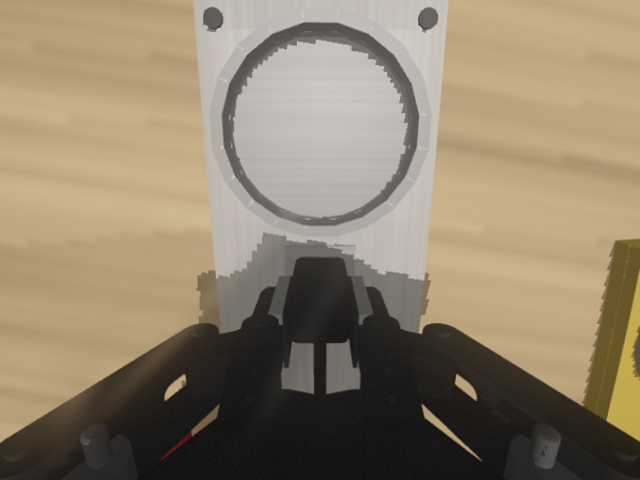

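View pics/side3.png

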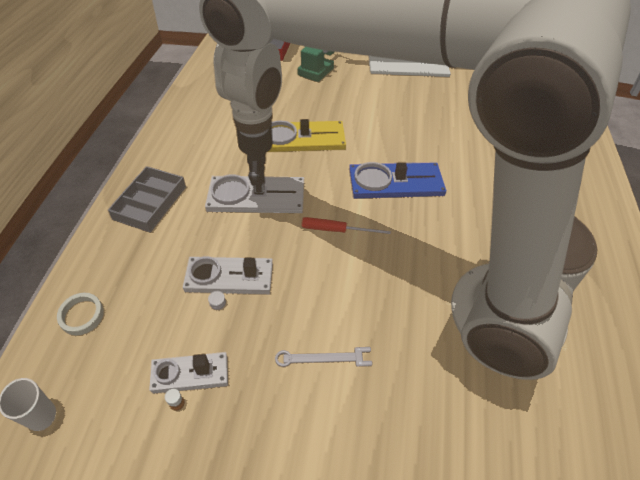

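The wrist view shows the grip at (320,300) held squarely between the pads, opening 23.4 mm for a 24 mm block. I'll relieve the small side load and pull along the track.

Call:
arm_command(rows=[-0.2,-0.3,0,0,0,0,-1,-0.2,-0.3,-0.5,0,0,0,-1,-0.2,-0.3,-1.5,0,0,0,-1,-0.2,-0.3,-2.5,0,0,0,-1,-0.2,-0.3,-3.5,0,0,0,-1,-0.2,-0.3,-4.5,0,0,0,-1,-0.2,-0.3,-5.5,0,0,0,-1,-0.2,-0.3,-6.5,0,0,0,-1,-0.2,-0.3,-7.3,0,0,0,-1,-0.2,-0.3,-7.8,0,0,0,-1,-0.2,-0.3,-8.0,0,0,0,-1,-0.2,-0.3,-8.0,0,0,0,-1], force=40)

```text
time: 4.62
ee_pos: [0.4915, -0.2381, 0.1045]
tcp_rot: [-90.1, 0.0, -80.8]
wrist_force: [-2.2, 0.0, -15.9]
opening: 0.0237
```

Call:
arm_command(rows=[0,0.2,-0.2,0,0,0,-1,0,0.2,-0.4,0,0,0,-1,0,0.2,-0.6,0,0,0,-1,0,0.2,-0.6,0,0,0,-1])

```text
time: 4.95
ee_pos: [0.4903, -0.2384, 0.1045]
tcp_rot: [-89.5, -0.0, -80.7]
wrist_force: [18.1, 7.9, -13.7]
opening: 0.0232
```

Call:
arm_command(rows=[0,0,-0.2,0,0,0,-1,0,0,-0.2,0,0,0,-1,0,0,-0.2,0,0,0,-1])

```text
time: 5.2
ee_pos: [0.4899, -0.2384, 0.1045]
tcp_rot: [-89.3, -0.0, -80.6]
wrist_force: [28.9, 9.4, -18.4]
opening: 0.0233
```

```bash
python3 - <<'E'
from m import *
c=snap('wrist','wrist4');snap('side','side4')
o=sensors.get_obs();print(o['ee_pos'],o['wrist_force'])
E
```

```text
[ 0.48992769 -0.23841733  0.10449453] [ 28.15091949   8.864523   -19.63136648]
```

View pics/wrist4.png

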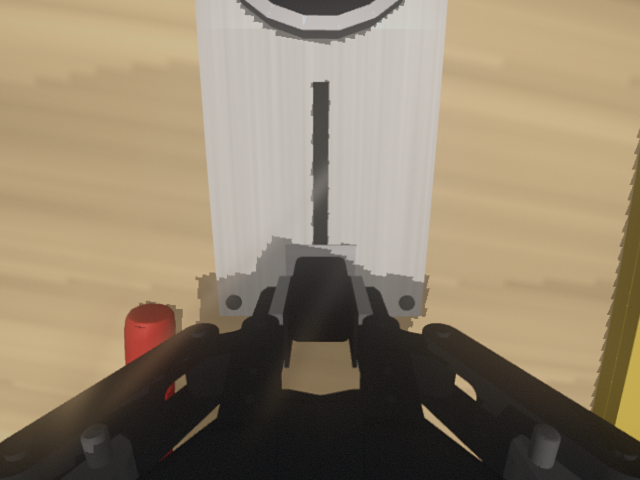

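The wrist view shows the grip at the far end of the slot and the mouth uncovered. The force is 28 N against the stop with no further motion. I'll release with a modest opening to stay clear of the screwdriver at (150,335), then lift.

Call:
arm_command(rows=[0,0,0,0,0,0,0,0,0,0,0,0,0,0,0,0,0,0,0,0,0,0,0,0,0,0,0,0,0,0,0,0,0,0,0,0,-3,0,0,0,0,0,0,-6,0,0,0,0,0,0,-9,0,0,0,0,0,0,-12,0,0,0,0,0,0,-12,0,0,0,0,0,0,-12,0,0,0,0,0])

```text
time: 6.22
ee_pos: [0.4852, -0.2399, 0.225]
tcp_rot: [-89.8, -0.1, -80.8]
wrist_force: [0.3, 0.5, -0.5]
opening: 0.0429
```

```bash
python3 - <<'E'
from m import *
c=snap('wrist','wrist5');t=snap('side','side5')
o=sensors.get_obs();print(o['time'],o['ee_pos'],o['wrist_force'],o['opening'])
for n,cc in(('wrist',c),('side',t)):
    P=cloud(cc,0,640,0,480); G=P[(P[:,2]>.045)&(P[:,2]<.066)]
    G=G[(abs(G[:,0]-.49)<.03)&(abs(G[:,1]+.238)<.03)]
    print(n,len(G),cv2.minAreaRect(G[:,:2].astype(np.float32)))
for k in ['wide_grip','mid_grip','narrow_grip']:
    for r in models.spot_point(k,'side')[:3]: print(k,r['conf'],pt(t,*r['location'],.038).round(4))
E
```

```text
6.3167 [ 0.4844361  -0.23939427  0.2222822 ] [-0.16962482  0.07288253 -0.01781658] 0.042468628652150085
wrist 1106 ((0.4935593605041504, -0.2395872175693512), (0.023237496614456177, 0.023532209917902946), 9.38752555847168)
side 110 ((0.4934441149234772, -0.23565059900283813), (0.023102669045329094, 0.026711294427514076), 10.610580444335938)
wide_grip 0.93 [ 0.2479 -0.3443  0.038 ]
wide_grip 0.58 [ 0.5155 -0.4547  0.038 ]
wide_grip 0.49 [ 0.4916 -0.2405  0.038 ]
mid_grip 0.78 [0.5394 0.0051 0.038 ]
narrow_grip 0.91 [0.561  0.2289 0.038 ]
```

View pics/wrist5.png

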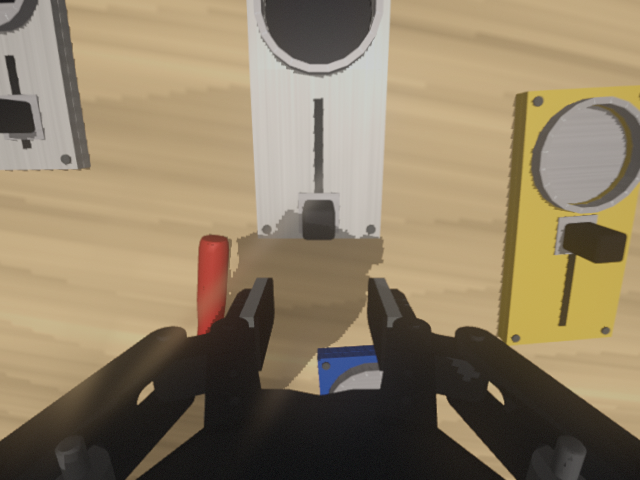

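View pics/side5.png

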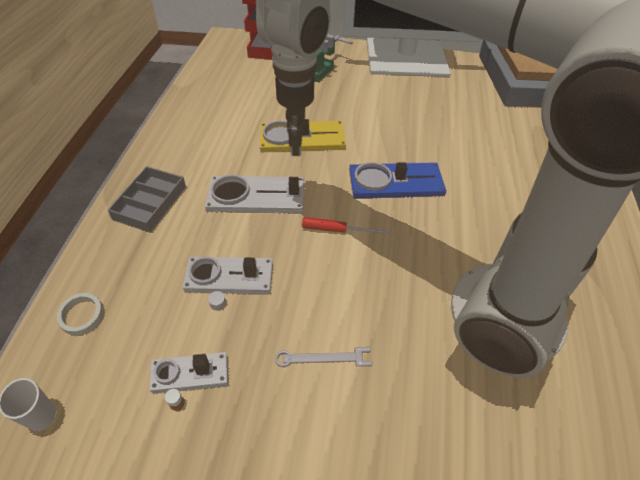

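The travel measured by camera is about 82 mm, slightly under 85, which could mean it started a few mm open. I'll check against the collar gap, which should be 22 + 85 = 107 mm when fully open.

```bash
python3 - <<'E'
from m import *
c=snap('wrist','wrist6')
print(sensors.get_obs()['ee_pos'])
a=np.deg2rad(9.3);d=np.array([np.cos(a),np.sin(a)]);n=np.array([-d[1],d[0]])
P=cloud(c,0,640,0,480)
g=P[(P[:,2]>.053)&(P[:,2]<.064)]; g=g[(abs(g[:,0]-.49)<.03)&(abs(g[:,1]+.238)<.03)]
gl=g[:,:2]@d; gc=(gl.min()+gl.max())/2; wn=np.median(g[:,:2]@n)
C=P[(P[:,2]>.026)&(P[:,2]<.034)]; w=C[:,:2]@n-wn; l=C[:,:2]@d-gc
m=(abs(w)<.006)&(l>.05); print('collar l',np.percentile(l[m],[0,2,5,20,50,95]), m.sum())
H=P[(P[:,2]>.012)&(P[:,2]<.024)]; w=H[:,:2]@n-wn; l=H[:,:2]@d-gc
m=(abs(w)<.05)&(abs(w)>.02); print('housing rear',np.percentile(l[m],[0,1,3]),'top z',np.median(H[m][:,2]))
print('grip z',np.median(g[:,2]),gc,np.ptp(gl))
cv2.imwrite('pics/crop6.png',cv2.resize(c['pixels'][0:260,230:410],None,fx=3,fy=2.3))
E
```

```text
[ 0.48428028 -0.23922876  0.22173434]
collar l [0.10701867 0.10709988 0.10715154 0.1076485  0.10930765 0.11182205] 149
housing rear [-0.18242283 -0.16882582 -0.14482306] top z 0.01830574800833712
grip z 0.05858222213945506 0.44778605596271925 0.024429684155621578
```

View pics/crop6.png

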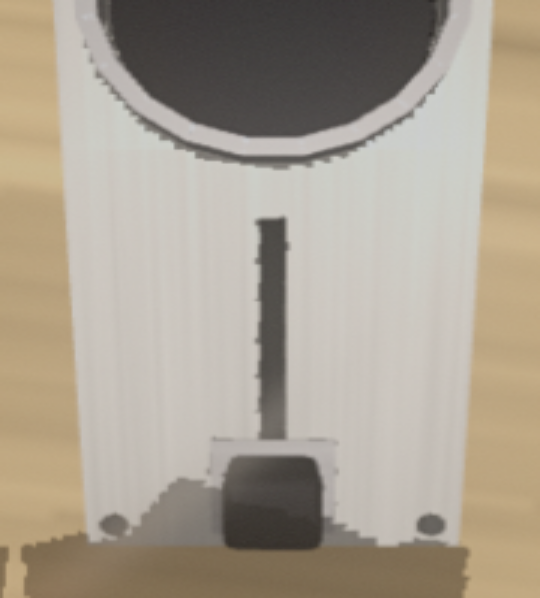

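The collar gap measures 107.0 mm, which is exactly the expected fully open value. The crop shows the grip at the slot's end with the mouth open. The gripper is clear, so I'm handing in.

```bash
python3 -c "
from h import *
print(bot.job_done())"
```

```text
the job is handed in; nothing more can be done
None
```

The widest (white) intake is open. I slid its shutter grip straight back against the end stop, let go of it and lifted clear, then handed the job in at about 6.4 s.

**Checks that agree it is fully open:**
- At the stop the pull reached about 28 N with almost no further movement.
- After release, the mouth's collar is 107 mm ahead of the grip centre. That is what fully open should give (22 + 85 mm).
- The wrist picture shows the mouth uncovered and the grip at the end of its slot.
- The wrist force was about zero after lifting, so the robot was touching nothing.

**One check that differed:** the grip's travel between the before and after pictures came out at about 81–82 mm, not 85 mm. The shutter may have started a few millimetres open, or it may be measurement error. I relied on the stop force and the collar gap instead.

**Left alone:** I did not touch the middle and narrow shutters, and their positions look unchanged in the pictures. I did not touch the blue and yellow look-alikes either.

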